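# Lock the fly-tying vise's post with the flat screwdriver

## Robot

A 7-joint arm with a two-finger parallel gripper is mounted at the origin on the work surface. World frame = base frame: x ahead of the robot, y to its left, z up, the work surface at z = 0. Lengths are in m, angles in rad, forces in N, time in s.
With the tool pointing down it reaches from about 0.4 to 0.9 m from the base axis. Payload 5.5 kg.
Tool frame: the origin (TCP) lies midway between the tips of the shut fingers; the grasp point (between the pads) lies 19 mm behind it (manip.grip_depth is the distance from the TCP to the grasp point, in m); z points along the fingers, y is the line along which they close (so a half turn about z gives the same grasp; the last joint's range is limited). The gripper opens to 92 mm and grips with 3 to 60 N. Pads are 19 mm wide; open, the fingers measure 130 mm over their backs; the gripper's body (75 mm by 190 mm) begins 47 mm behind the grasp point.
Start: joints at [-0.973, 0.501, -0.427, 1.55, 0.221, 1.138, -0.21], TCP at [0.214, 0.614, 0.227] pointing down, gripper open.
Joint ranges: [-2.88, 2.88], [-0.31, 2.03], [-1.54, 1.56], [0.2, 2.42], [-1.41, 4.55], [0.19, 2.02], [-2.57, 2.57]. Speed limits (rad/s): [2.57, 2.57, 3.14, 3.14, 3.14, 3.14, 3.14].

## Interface

Orientations are given as a unit quaternion [x, y, z, w].
In Python, from bench import manip, effector, viewer gives the robot as it stands. Calls block until the motion is done:
- manip.move_pose(position, orientation): joint-space move of the TCP to a pose.
- manip.servo_line(position, ori=None, vel=0.15): straight line of the TCP; ori=None keeps the orientation; vel is the mean speed in m/s.
- manip.movej(angles): joint-space move.
- effector.open_jaws() and effector.close(f_grip=None): open the fingers fully, or close them until they stop; f_grip is the grip in N (None keeps the last).
- manip.sleep(seconds).
- manip.solve_ik(position, orientation): joint angles nearest the present ones, or None.
- viewer.get_image(name): name is "scene" or "top" or "wrist"; returns the picture (480x640x3 uint8, red, green, blue); there is no depth.
- viewer.get_calibration(name): a dict with "vfov" (degrees; the focal length in pixels is half the picture's height over the tangent of half this angle, whatever the lens; pixels are square), "cx", "cy" (the principal point, pixels), "eye" and "attitude" of the camera in the world. Camera axes: x right, y down, z forward; pixel columns grow to the right and rows downward; lengths in m; the calibration is good to about 2 mm. The wrist camera is an equidistant fisheye: a pixel r from the principal point sees the ray r / f radians off the axis. A picture is of the moment at which its call begins: read the wrist's pose just before it. get_calibration takes no time and is no camera call; for the wrist camera it gives the pose at the moment of the call.
A pose or a line that the arm cannot do raises manip.PlanningError and nothing moves.
- manip.hand_in(): hands the job in; it is judged then, once.
Readings, each from a call of its own:
- manip.current_clock(): time.
- manip.current_q(): joint angles.
- manip.current_joint_velocities(): joint speeds.
- manip.current_tau(): joint torques, N m.
- manip.current_tool_pos(): TCP position.
- manip.current_tcp_rot(): TCP orientation.
- manip.current_force(): force on the tool from outside, world axes, zero at the start.
- manip.current_wrist_torque(): the same for the moment, N m.
- manip.current_finger_gap(): finger opening in m.
- manip.current_gripper_force(): force on a finger pad.
Only numpy, scipy, OpenCV 4.12 (cv2) and the standard library are available. Lean on these libraries where they do the work, as an engineer would, in place of code of your own. Each camera call takes 0.05 s, during which the arm holds its last target. There are 200 camera calls.

## Task

Lock the post of the fly-tying vise: take the purple-handled flat screwdriver out of the tool stand, lower it upright into the brass cup of the locking screw with its blade along the slot, turning it a little if needed until the blade drops into the slot, then turn the screw clockwise (seen from above) with it until the screw is up against its stop. Let go and leave the screwdriver standing in the screw.

Things in the scene. Friction and masses are not known exactly. Their poses are not given: they have to be found in the camera images.
- driver_grip (a point): Centre of the flat screwdriver's purple handle (tool 0.14 kg, 135 mm, upright, blade down). Handle: block 22 mm (x) by 30 mm (y), from 30 mm below to 35 mm above this point. Below it: steel flange 34 mm across, 5 mm thick, then 16 mm round shank. z up. A white line on top runs along y, the blade's width.
- driver_tip (a point): Centre of the end edge of the screwdriver's flat blade, 100 mm below driver_grip on the tool's axis, same axes. The blade is 18 mm wide along y, 3 mm thick along x.
- stand: Grey tool stand, fixed, 70 mm (x) by 200 mm (y), top 75 mm up; origin under its centre. Three 22 mm square holes at y = -65, 0, 65 mm hold the purple screwdriver and, not needed, a wooden-handled awl and a round black hex driver with a red band, in any order, 142 mm tall at most. Their flanges rest on its top; blade ends hang 10 mm above the table, so lift 75 mm to clear. The screwdriver's y is along the stand's within 9 degrees.
- screw_seat (a point): Centre of the slot's bottom in the brass locking screw, on its upright axis, 29 mm above the table; fixed to the vise, does not turn. Its x points to the vise's post, 135 mm away, 210 mm tall (lever to 255), green head 120 mm along y. Brass guide cup round the screw: mouth 44 mm wide, 44 mm above this point, narrowing to a 23 mm bore 28 mm above it. Bronze base, top 25 mm up.
- lock_screw (a joint): Turn of screw and cup, rad, clockwise from above. Slot along screw_seat's x at 0, turned clockwise by this angle; white pointer (to 54 mm from the axis) and two dark marks on the cup's rim in line with it. Slot 6 mm wide, 9 mm deep, bevelled to 11 mm at its top edges, as long as the bore. Starts 0.1 to 0.6; stop at 1.5. Stiff (0.06 N m), stays put. The screw lags the blade by 0.17 rad of play.
Things that resemble listed ones, but are neither listed nor needed, are in the scene too. What is meant by the part that bears driver_grip is not green, and is the smaller of those in its own colour.

How it is judged:
By the outcome, as a careful person would: the job done as asked, in the order asked, and still so for the second after the job is handed in, with the robot touching nothing.
It also fails if it takes over 48 s, if anything falls off the work surface, if the arm or the gripper's body presses on something with over 40 N, if the wrist force passes 120 N, or if a joint passes its speed limit or range.

## Working session

There is one attempt and no reset: what is moved stays moved. The work goes in short steps, each a Python script; the robot and the scene stay as the last script left them, time stands still between calls to the robot, and variables do not carry over. Pictures are saved under pics/ and viewed, at most 10 in all, crops included, and the job is handed in when it is done.

```bash
mkdir -p pics; cat > h.py <<'E'
import numpy as np, cv2
from bench import manip, effector, viewer
from scipy.spatial.transform import Rotation as R
def grab(n,f=None):
    c=viewer.get_calibration(n); im=viewer.get_image(n)
    if f: cv2.imwrite('pics/'+f,im[:,:,::-1])
    return im,c
def rotm(c):
    a=np.array(c['attitude'],float)
    return R.from_quat(a).as_matrix() if a.size==4 else a.reshape(3,3)
def ray(c,px,fish=False):
    f=240/np.tan(np.radians(c['vfov'])/2); d=np.array([px[0]-c['cx'],px[1]-c['cy']])/f
    if fish:
        r=np.linalg.norm(d)+1e-12; v=np.r_[d/r*np.sin(r),np.cos(r)]
    else: v=np.r_[d,1]
    return np.array(c['eye']),rotm(c)@v
def onz(c,px,z,fish=False):
    e,v=ray(c,px,fish); return e+v*(z-e[2])/v[2]
def down(yaw): # tool z down, tool y along (−sin,cos)->yaw of tool x
    return (R.from_euler('z',yaw)*R.from_quat([1,0,0,0])).as_quat()
E
python3 - <<'E'
from h import *
for n in('scene','top','wrist'):
    im,c=grab(n,n+'0.png'); print(n,c)
print(manip.current_clock(),manip.current_tcp_rot(),down(0))
a=[cv2.imread(f'pics/{n}0.png') for n in('scene','top')]
E
```

```text
scene {'vfov': 55.14919963587123, 'cx': 325.5093498700143, 'cy': 243.65008899216033, 'eye': array([ 0.90239978, -0.23792847,  0.63316128]), 'attitude': array([ 0.80937702,  0.44822048, -0.18401233, -0.33188356])}
top {'vfov': 54.98346225550232, 'cx': 319.24130801745133, 'cy': 249.37296680333475, 'eye': array([0.42838628, 0.03912758, 1.00140416]), 'attitude': array([ 0.70913905, -0.70433194,  0.02474732, -0.0206372 ])}
wrist {'vfov': 65.70646984690485, 'cx': 318.0434844549109, 'cy': 239.77815474208882, 'eye': array([0.14994477, 0.63553028, 0.3838907 ]), 'attitude': array([0.80829011, 0.57508139, 0.07300561, 0.10304691])}
0.15 [ 1.66598588e-01  9.86024514e-01 -7.38267158e-04 -1.53594272e-04] [1. 0. 0. 0.]
```

View pics/top0.png

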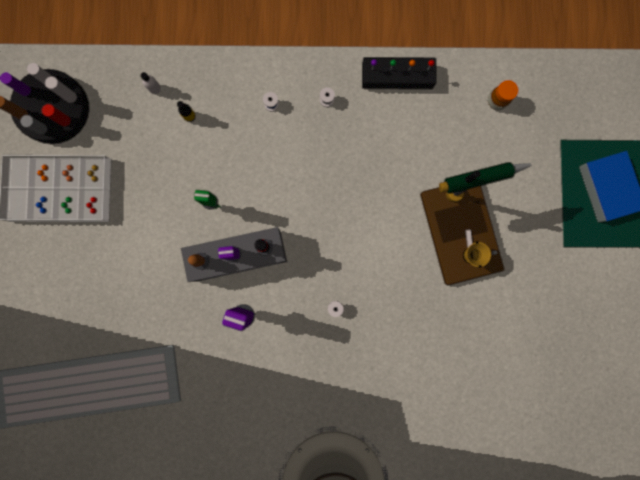

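View pics/scene0.png

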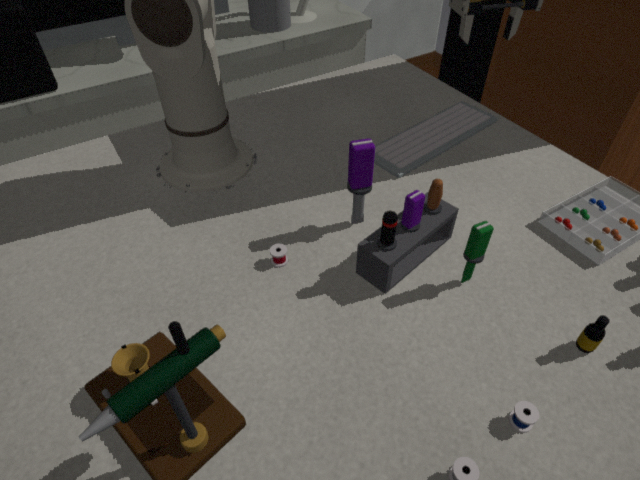

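Top view: the candidates for the purple driver are the one in the stand (228,253), a larger free-standing purple one (237,319), a green one (205,198) and a purple one in the pot (14,84). I choose the stand's (228,253), because it is the smaller purple one and stands in the stand. The vise cup is at about (478,255), the white pointer at (469,238) and the post at about (456,195).

```bash
python3 - <<'E'
from h import *
im,c=grab('top')
ims=[im.astype(float)]+[grab('top')[0].astype(float) for _ in range(3)]
im=np.mean(ims,0).astype(np.uint8)
a=cv2.resize(im[215:295,170:300],None,fx=6,fy=6,interpolation=cv2.INTER_CUBIC)[:, :780]
b=cv2.resize(im[175:295,410:540],None,fx=4.6,fy=4.6,interpolation=cv2.INTER_CUBIC)
cv2.imwrite('pics/cropA.png',a[:,:,::-1]);cv2.imwrite('pics/cropB.png',b[:,:,::-1])
hsv=cv2.cvtColor(im,cv2.COLOR_RGB2HSV)
m=cv2.inRange(hsv,(125,90,50),(155,255,255)); m[:, :180]=0;m[:215]=0;m[285:]=0
print('purple',cv2.minAreaRect(cv2.findNonZero(m)),onz(c,np.argwhere(m)[:,::-1].mean(0),.145))
w=cv2.inRange(hsv,(0,0,140),(180,80,255)); 
for n,(x0,x1,y0,y1,z) in dict(line=(215,242,243,262,.145),ptr=(460,480,225,250,.073)).items():
    q=np.argwhere(w[y0:y1,x0:x1])[:,::-1]+[x0,y0]; 
    if len(q)>3:
        r=cv2.minAreaRect(q.astype(np.float32)); p=cv2.boxPoints(r); print(n,len(q),r,[onz(c,k,z).round(4) for k in p], onz(c,q.mean(0),z))
g=cv2.inRange(hsv,(15,120,60),(32,255,255)); g[:225]=0;g[:,:450]=0;g[:,505:]=0;g[285:]=0
r=cv2.minEnclosingCircle(cv2.findNonZero(g));print('cup',r,onz(c,r[0],.073),r[1]*(1.0-.073)/(240/np.tan(np.radians(c['vfov'])/2)))
# stand corners by eye
for p in[(181,247),(188,282),(286,262),(279,229)]: print(onz(c,p,.075).round(4))
E
```

```text
purple ((226.0, 252.5), (13.0, 16.0), 90.0) [0.47658688 0.20763615 0.145     ]
line 33 ((225.0, 252.0), (2.0, 12.0), 90.0) [array([0.4791, 0.2205, 0.145 ]), array([0.4793, 0.1983, 0.145 ]), array([0.4756, 0.1982, 0.145 ]), array([0.4754, 0.2205, 0.145 ])] [0.4775604  0.21016911 0.145     ]
ptr 53 ((468.7134094238281, 237.9207305908203), (14.135236740112305, 3.644240617752075), 83.6598129272461) [array([ 0.5273, -0.2634,  0.073 ]), array([ 0.5281, -0.2708,  0.073 ]), array([ 0.4996, -0.2736,  0.073 ]), array([ 0.4988, -0.2662,  0.073 ])] [ 0.51373216 -0.26844646  0.073     ]
cup ((469.5, 253.5), 34.532691955566406) [ 0.48185511 -0.2696545   0.073     ] 0.06941008216459449
[0.4908 0.3118 0.075 ]
[0.4207 0.296  0.075 ]
[0.4621 0.1005 0.075 ]
[0.5286 0.1154 0.075 ]
```

View pics/cropA.png

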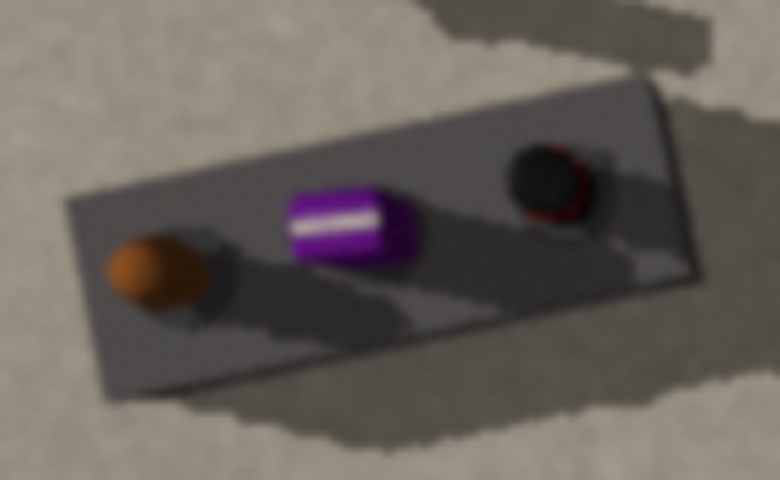

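View pics/cropB.png

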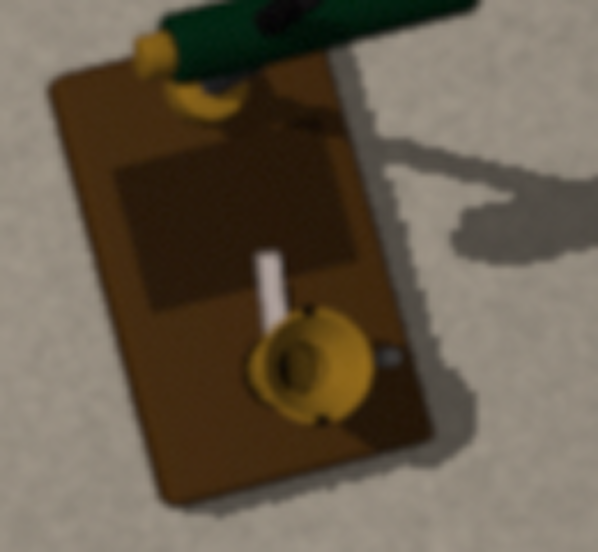

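Crop A shows the purple block with its white line from (218.3,252.7) to (233.3,251.3), between the awl and the hex driver, so the choice holds. Crop B shows the cup rim centred at about (479,254.5), with dark marks at (477.2,242.4) and (480.2,266.5). The base edge gives the direction to the post, so the slot angle is about 0.15 rad.

```bash
python3 - <<'E'
from h import *
c=viewer.get_calibration('top'); P=lambda p,z:onz(c,p,z)
ang=lambda a,b:np.degrees(np.arctan2(*(a-b)[[1,0]]))
print('driver y',ang(P((218.3,252.7),.145),P((233.3,251.3),.145)))
print('cup',P((478.7,254.5),.073),'slot',ang(P((477.2,242.4),.073),P((480.2,266.5),.073)))
s=lambda p:(p[0]/4.6+410,p[1]/4.6+175)
print('base',ang(P(s((50,85)),.025),P(s((165,500)),.025)),'post base',P(s((215,85)),.03))
print('decoy',P((237,319),.16),'green',P((205,198),.13))
for g,ends in((95,(7,-89)),(-85,(187,91)),(-85,(-173,-269))):
    q=manip.solve_ik([.4776,.209,.25],down(np.radians(g))); print(g,None if q is None else np.round(q,2))
    for e in ends:
        for xyz in([.488,-.278,.26],[.488,-.278,.12]):
            q=manip.solve_ik(xyz,down(np.radians(e))); print(e,None if q is None else np.round(q,2))
E
```

```text
driver y 95.75268911816497
cup [ 0.47996112 -0.28824595  0.073     ] slot 6.2229880858772875
base 14.989513740472889 post base [ 0.61225957 -0.25854347  0.03      ]
decoy [0.35525987 0.18232722 0.16      ] green [0.58091977 0.25242395 0.13      ]
95 [-0.37  0.22 -0.11  1.85  0.03  1.07 -0.4 ]
7 [-0.06  0.32  0.66  1.77 -0.22  1.12 -0.78]
7 [-0.14  0.57  0.81  1.9  -0.52  0.9  -0.53]
-89 [-0.47  0.64  1.36  1.78 -0.66  1.28 -2.06]
-89 [-0.33  0.75  1.13  1.9  -0.8   1.03 -1.97]
-85 [ 0.52  0.52 -1.29  1.83  0.53  1.21  2.29]
187 [ 0.02  0.31  0.55  1.77 -0.18  1.12  2.32]
187 [ 0.18  0.46  0.37  1.89 -0.22  0.83  2.35]
91 [-0.01  0.31  0.59  1.77 -0.19  1.12  0.66]
91 [ 0.05  0.49  0.53  1.89 -0.32  0.85  0.77]
-85 [ 0.52  0.52 -1.29  1.83  0.53  1.21  2.29]
-173 [ 0.02  0.31  0.55  1.77 -0.18  1.12  2.32]
-173 [ 0.18  0.46  0.37  1.89 -0.22  0.83  2.35]
-269 [-0.01  0.31  0.59  1.77 -0.19  1.12  0.66]
-269 [ 0.05  0.49  0.53  1.89 -0.32  0.85  0.77]
```

```bash
python3 - <<'E'
from h import *
ct=viewer.get_calibration('top');cs=viewer.get_calibration('scene')
def tri(a,b):
    e1,v1=ray(ct,a);e2,v2=ray(cs,b)
    s,*_=np.linalg.lstsq(np.c_[v1,-v2],e2-e1,rcond=None); p,q=e1+s[0]*v1,e2+s[1]*v2
    return ((p+q)/2).round(4),np.linalg.norm(p-q).round(4)
print('decoy',tri((236,317),(361,142)),'green',tri((203,195.5),(482,225)),'driver',tri((225.8,252),(415,194)))
manip.move_pose([.4776,.209,.24],down(np.radians(95.75)))
print(manip.current_clock(),manip.current_tool_pos(),np.round(manip.current_q(),2))
im,c=grab('wrist','w1.png'); print(c)
E
```

```text
decoy (array([0.3602, 0.1762, 0.1935]), np.float64(0.0052)) green (array([0.5839, 0.254 , 0.1368]), np.float64(0.0017)) driver (array([0.4763, 0.2064, 0.146 ]), np.float64(0.0032))
2.1083 [0.47708916 0.21078655 0.23995769] [-0.37  0.23 -0.11  1.87  0.03  1.05 -0.39]
{'vfov': 65.70646984690485, 'cx': 318.0434844549109, 'cy': 239.77815474208882, 'eye': array([0.47001845, 0.27736787, 0.39812059]), 'attitude': array([0.99075801, 0.05163875, 0.00667911, 0.1252493 ])}
```

View pics/w1.png

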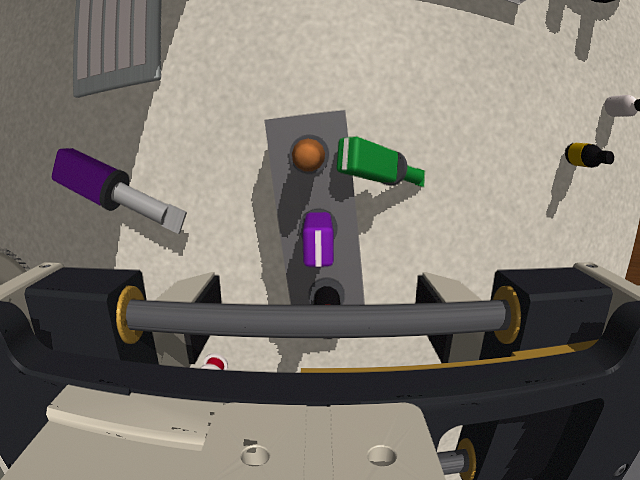

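```bash
python3 - <<'E'
from h import *
c=viewer.get_calibration('wrist'); im=cv2.imread('pics/w1.png')[:,:,::-1]
hsv=cv2.cvtColor(np.ascontiguousarray(im),cv2.COLOR_RGB2HSV)
w=cv2.inRange(hsv,(0,0,150),(180,70,255)); w[:225]=0;w[275:]=0;w[:,308:]&=255;w[:,:308]=0;w[:,328:]=0
q=np.argwhere(w)[:,::-1].astype(np.float32); W=np.array([onz(c,p,.145,True) for p in q])[:,:2]
r=cv2.minAreaRect(W.astype(np.float32)*1000); d=cv2.fitLine(W.astype(np.float32),cv2.DIST_L2,0,.01,.01).ravel()
print('line',len(q),r,np.degrees(np.arctan2(d[1],d[0])))
# decoy
t=cv2.imread('pics/top0.png'); ct=viewer.get_calibration('top')
h=cv2.cvtColor(t,cv2.COLOR_BGR2HSV); m=cv2.inRange(h,(125,80,40),(155,255,255)); m[:295]=0;m[:,:200]=0
D=np.array([onz(ct,p,.1935) for p in np.argwhere(m)[:,::-1]]); print('decoy top',D.min(0),D.max(0))
m=cv2.inRange(hsv,(125,80,40),(155,255,255)); m[:,200:]=0
cs=np.argwhere(m)[:,::-1]; D=np.array([onz(c,p,.1935,True) for p in cs]); print('wrist',cs.min(0),cs.max(0),D.min(0),D.max(0))
E
```

```text
line 210 ((477.0869445800781, 206.47071838378906), (3.566608190536499, 26.473011016845703), 6.052153587341309) -83.46062
decoy top [0.3392738  0.14891739 0.1935    ] [0.37891874 0.20257384 0.1935    ]
wrist [ 52 148] [116 204] [0.29545197 0.23379608 0.1935    ] [0.34891684 0.26883978 0.1935    ]
```

The wrist picture has the driver's line at (318,249), which agrees with the first view. The green and large purple decoys appear tilted, at (345..425,165) and (52..185,185), so I check whether the arm's passage knocked them.

```bash
python3 - <<'E'
from h import *
a,_=grab('scene'); b,_=grab('top')
o=np.vstack([a[100:340,240:560],b[140:380,140:460]]); o=np.hstack([a[90:350,260:560],b[120:380,120:420]])
cv2.imwrite('pics/chk.png',o[:,:,::-1]); print(manip.current_clock())
E
```

```text
2.2583
```

View pics/chk.png

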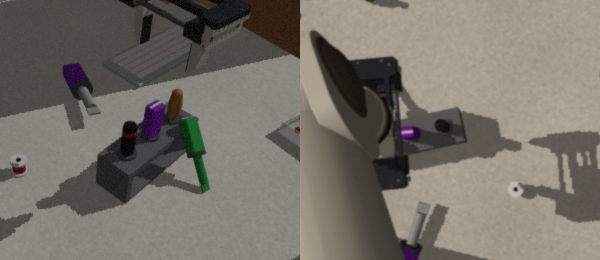

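The check picture shows both free-standing decoys toppling: the green one towards the stand (about (195,150)) and the large purple one onto the table (about (80,88)). I let them settle and look again.

```bash
python3 - <<'E'
from h import *
manip.sleep(.8)
a,_=grab('scene'); b,c=grab('wrist','w2.png')
o=np.hstack([cv2.resize(a[90:350,240:560],None,fx=1.25,fy=1.25),cv2.resize(b[60:360],(400,325))[:325]])
print(o.shape); cv2.imwrite('pics/chk2.png',o[:,:,::-1]); print(manip.current_clock(),manip.current_tool_pos(),manip.current_force())
E
```

```text
(325, 800, 3)
3.1583 [0.47760359 0.20900025 0.24001383] [-0.80194279 -0.8571095  -0.0289227 ]
```

View pics/chk2.png

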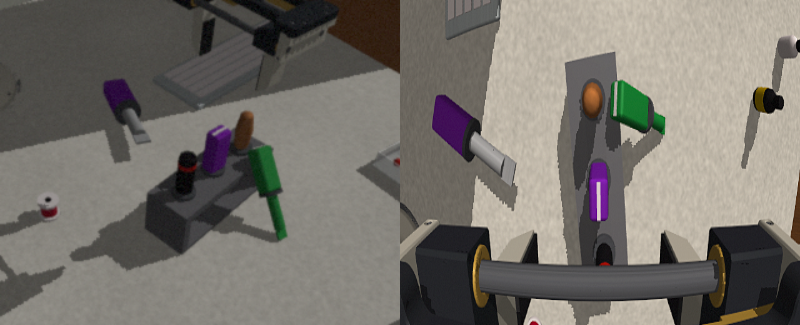

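Settled: the purple decoy lies on the table well to the left, and the green one leans on the stand beside the awl. Both are clear of the fingers' path, so I grasp.

```bash
cat >> h.py <<'E'
def wline(im,c,z,box):
    x0,x1,y0,y1=box; hsv=cv2.cvtColor(np.ascontiguousarray(im),cv2.COLOR_RGB2HSV)
    w=cv2.inRange(hsv,(0,0,150),(180,70,255))[y0:y1,x0:x1]
    W=np.array([onz(c,p+[x0,y0],z,True) for p in np.argwhere(w)[:,::-1]])[:,:2].astype(np.float32)
    r=cv2.minAreaRect(W*1000); d=cv2.fitLine(W,cv2.DIST_L2,0,.01,.01).ravel()
    return np.array(r[0])/1000,r[1],np.degrees(np.arctan2(d[1],d[0]))%180
E
python3 - <<'E'
from h import *
c=viewer.get_calibration('wrist'); im=cv2.imread('pics/w2.png')[:,:,::-1]
p,s,a=wline(im,c,.145,(306,330,222,278)); print(p,s,a)
assert abs(p[0]-.477)<.004 and abs(p[1]-.2075)<.004 and 90<a<102
o=down(np.radians(a))
manip.servo_line([p[0],p[1],.16],o,vel=.12); manip.servo_line([p[0],p[1],.103],o,vel=.08)
print(manip.current_tool_pos(),manip.current_force())
effector.close(30); print(manip.current_finger_gap(),manip.current_gripper_force(),manip.current_force())
print(manip.current_clock(),manip.current_tool_pos())
t=manip.current_tool_pos()
manip.servo_line([t[0],t[1],.27],vel=.12)
print(manip.current_clock(),manip.current_finger_gap(),manip.current_force())
b,c=grab('wrist','w3.png'); 
E
```

```text
[0.47745551 0.20644164] (3.5789051055908203, 25.65315818786621) 95.764175
[0.47777459 0.20661791 0.10328489] [0.16590957 0.05664638 0.5579713 ]
0.02203598186551892 29.865463972091675 [-0.28596178  0.19706052 -0.42393741]
5.9167 [0.47745307 0.20644273 0.10298575]
7.4583 0.0216127240532967 [ 0.84399164  0.35135372 -1.30467424]
```

```bash
python3 - <<'E'
from h import *
manip.move_pose([.415,-.290,.25],down(np.radians(6)))
manip.sleep(.3)
print(manip.current_clock(),manip.current_tool_pos(),np.round(manip.current_q(),2))
b,c=grab('wrist','w4.png'); print(c['eye'])
E
```

```text
9.625 [ 0.41533268 -0.28951055  0.24995673] [ 0.09  0.2   0.53  1.91 -0.12  1.06 -0.79]
[ 0.48193672 -0.282519    0.40808121]
```

View pics/w4.png

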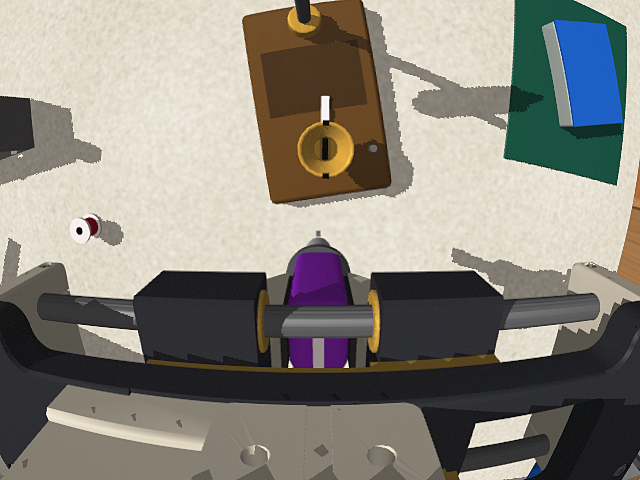

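The wrist view shows the cup at about (326,150), with the dark slot nearly vertical at (325,135–160), rim marks at (325,124) and (326,176), and the pointer at (325,97–121). The blade tip shows at (318,234), and the purple handle is held squarely.

```bash
python3 - <<'E'
from h import *
c=viewer.get_calibration('wrist'); im=np.ascontiguousarray(cv2.imread('pics/w4.png')[:,:,::-1])
hsv=cv2.cvtColor(im,cv2.COLOR_RGB2HSV)
F=lambda p,z:onz(c,p,z,True)
g=cv2.inRange(hsv,(15,130,70),(32,255,255)); g[:115]=0;g[190:]=0;g[:,:290]=0;g[:,365:]=0
g=cv2.morphologyEx(g,cv2.MORPH_OPEN,np.ones((3,3)))
cn=max(cv2.findContours(g,cv2.RETR_EXTERNAL,cv2.CHAIN_APPROX_NONE)[0],key=len)
H=cv2.convexHull(cn)[:,0]; W=np.array([F(p,.073) for p in H])[:,:2].astype(np.float32)
print('rim ell px',cv2.fitEllipse(cn),'world mm',cv2.fitEllipse(W*1000),cv2.minEnclosingCircle(W*1000))
dk=cv2.inRange(hsv,(0,0,0),(180,255,45))
n,l,s,ce=cv2.connectedComponentsWithStats(dk[118:185,290:365])
for i in range(1,n):
    if s[i,4]>5: print('dark',s[i]+[290,118,0,0,0],ce[i]+[290,118])
w=cv2.inRange(hsv,(0,0,150),(180,60,255)); w[:90]=0;w[124:]=0;w[:,:310]=0;w[:,340:]=0
q=np.argwhere(w)[:,::-1]; P=np.array([F(p,.06) for p in q])[:,:2].astype(np.float32)
d=cv2.fitLine(P,cv2.DIST_L2,0,.01,.01).ravel(); print('ptr',len(q),q.min(0),q.max(0),np.degrees(np.arctan2(d[1],d[0])),d[2:])
rg=g*0; cv2.fillPoly(rg,[cn],255)
m=(dk>0)&(np.hypot(*(np.indices(dk.shape)[::-1]-np.array([325.5,149])[:,None,None]))<15)
q=np.argwhere(m)[:,::-1]; P=np.array([F(p,.038) for p in q])[:,:2].astype(np.float32)
print('slot',len(q),q.min(0),q.max(0),cv2.minAreaRect(P*1000)); 
print('tip',F((318,233),.157))
bl=cv2.resize(im[85:195,270:390],None,fx=5,fy=5,interpolation=cv2.INTER_CUBIC); cv2.imwrite('pics/cup.png',bl[:,:,::-1])
E
```

```text
rim ell px ((325.1793212890625, 150.58912658691406), (80.54141235351562, 84.66658782958984), 83.01057434082031) world mm ((484.6930236816406, -289.177490234375), (69.24014282226562, 164.50076293945312), 94.3779296875) ((478.2046203613281, -290.90069580078125), 46.407833099365234)
dark [323 121   6   5  26] [325.46153846 122.69230769]
dark [322 138   6  22 125] [324.64 148.84]
dark [322 174   7   4  25] [325.36 175.56]
ptr 197 [321  96] [329 120] 4.70708 [ 0.51823014 -0.28439295]
slot 125 [322 138] [327 159] ((479.7452087402344, -288.84442138671875), (20.924501419067383, 4.944417476654053), 6.208861351013184)
tip [ 0.42208064 -0.2887133   0.157     ]
```

View pics/cup.png

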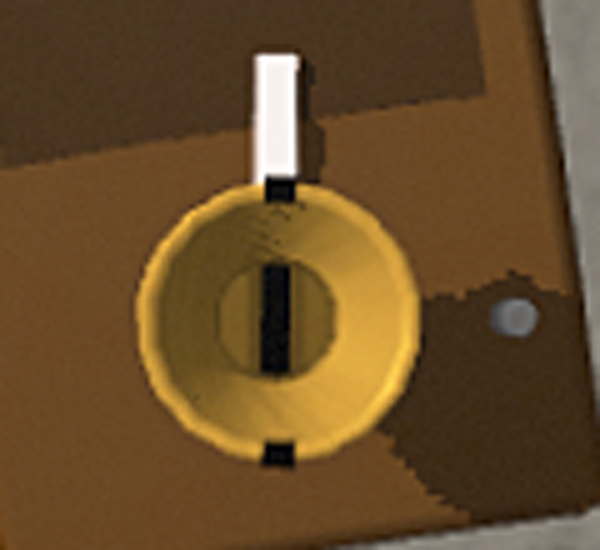

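Marks, slot and the top view all agree: axis at (0.4797,-0.2887), slot direction about 6°. Now I insert.

```bash
python3 - <<'E'
from h import *
c=viewer.get_calibration('wrist'); F=lambda p,z:onz(c,p,z,True)
a,b=F((325.46,122.69),.073),F((325.36,175.56),.073); print('marks',(a+b)/2,np.degrees(np.arctan2(*(a-b)[[1,0]])),np.linalg.norm(a-b))
o=down(np.radians(6.)); x,y=.4797,-.2887
manip.servo_line([x,y,.22],o,vel=.12); manip.servo_line([x,y,.17],o,vel=.08); manip.servo_line([x,y,.140],o,vel=.06)
manip.sleep(.15); print(manip.current_clock(),manip.current_tool_pos(),manip.current_force())
for z in(.134,.130,.127,.124,.1225):
    manip.servo_line([x,y,z],o,vel=.03); f=manip.current_force(); print(z,manip.current_tool_pos().round(4),np.round(f,2),np.round(manip.current_wrist_torque(),2))
    if f[2]>6: break
print(manip.current_clock())
E
```

```text
marks [ 0.47945739 -0.28914659  0.073     ] 6.0811639154406825 0.04775921549733058
11.9917 [ 0.4799876  -0.28891904  0.14037043] [ 0.82548933  0.46901202 -1.30225526]
0.134 [ 0.4795 -0.2885  0.1337] [ 0.53  0.45 -0.92] [-0.09  0.13 -0.03]
0.13 [ 0.4795 -0.2886  0.1297] [-0.14  0.19 -1.65] [-0.08  0.12  0.05]
0.127 [ 0.4795 -0.2886  0.1268] [-0.08 -0.99 -2.21] [-0.04  0.14  0.06]
0.124 [ 0.4795 -0.2886  0.1238] [ 0.48 -0.11 -0.47] [-0.03  0.14  0.03]
0.1225 [ 0.4796 -0.2887  0.1224] [-0.12 -0.01 -1.49] [-0.06  0.16  0.02]
13.375
```

Blade seated: TCP at 0.1224, with no contact force. Next I turn clockwise, watching the torque.

```bash
python3 - <<'E'
from h import *
x,y,z=.4796,-.2887,.1225
effector.close(45)
def t(): return np.mean([manip.current_wrist_torque()[2] for _ in range(3)])
for a in list(range(-2,-66,-8))+[-70,-74,-77,-79,-81,-83]:
    o=down(np.radians(a))
    try: manip.servo_line([x,y,z],o,vel=.05)
    except manip.PlanningError as e: print('plan',a,e); manip.move_pose([x,y,z],o)
    k=t(); r=R.from_quat(manip.current_tcp_rot()).as_matrix()[:,0]
    print(a,round(np.degrees(np.arctan2(r[1],r[0])),1),round(k,3),np.round(manip.current_force(),1),round(manip.current_clock(),2))
    if k>.35 or manip.current_clock()>30: break
print(np.round(manip.current_q(),2),manip.current_tool_pos())
im,c=grab('wrist','w5.png')
E
```

```text
-2 -1.8 0.031 [-0.4  0.3 -1.3] 13.88
-10 -9.7 0.043 [-0.5 -1.5 -0.2] 14.18
-18 -17.7 0.036 [-1.2 -2.6 -1. ] 14.47
-26 -25.7 0.037 [-1.1 -1.5 -0.9] 14.76
-34 -33.7 0.045 [-0.2 -2.5 -0.9] 15.05
-42 -41.7 0.032 [-0.8 -2.9 -0.9] 15.34
-50 -49.6 0.025 [-1.6 -3.1 -0.2] 15.63
-58 -57.6 0.033 [-0.6 -3.1 -0.9] 15.93
-70 -69.6 0.062 [-0.9 -2.2  0. ] 16.28
-74 -73.7 0.037 [ 0.1 -1.4 -0.7] 16.53
-77 -76.8 0.071 [-0.4 -1.8 -0.7] 16.78
-79 -78.9 0.064 [-0.7 -2.4 -0.7] 17.03
-81 -80.9 0.043 [ 0.2 -1.8 -0.1] 17.28
-83 -82.9 0.058 [ 0.7 -2.4  0.2] 17.53
[-0.14  0.57  0.83  1.9  -0.53  0.91 -2.06] [ 0.47975888 -0.28866126  0.12253657]
```

```bash
python3 - <<'E'
from h import *
x,y,z=.4796,-.2887,.1225
def t(): return np.mean([manip.current_wrist_torque()[2] for _ in range(4)])
for a in np.arange(-84.5,-100,-1.5):
    manip.servo_line([x,y,z],down(np.radians(a)),vel=.05); manip.sleep(.1)
    k=t(); r=R.from_quat(manip.current_tcp_rot()).as_matrix()[:,0]
    print(a,round(np.degrees(np.arctan2(r[1],r[0])),1),round(k,3),np.round(manip.current_force(),1),round(manip.current_clock(),2))
    if k>.3: break
im,c=grab('wrist','w5.png'); im,_=grab('top'); 
o=np.hstack([cv2.imread('pics/w5.png')[60:360,160:560],cv2.resize(im[190:290,420:550],(400,300),interpolation=cv2.INTER_CUBIC)[:,:,::-1]]); cv2.imwrite('pics/t.png',o)
E
```

```text
-84.5 -84.4 0.035 [ 0.6 -1.2 -0.3] 17.93
-86.0 -86.0 0.101 [ 1.3 -1.9  0.6] 18.28
-87.5 -87.5 0.136 [ 0.5 -2.1  0.7] 18.63
-89.0 -89.0 0.261 [ 0.8 -1.6  0.6] 18.98
-90.5 -90.5 0.356 [ 0.9 -2.3  0.3] 19.33
```

View pics/t.png

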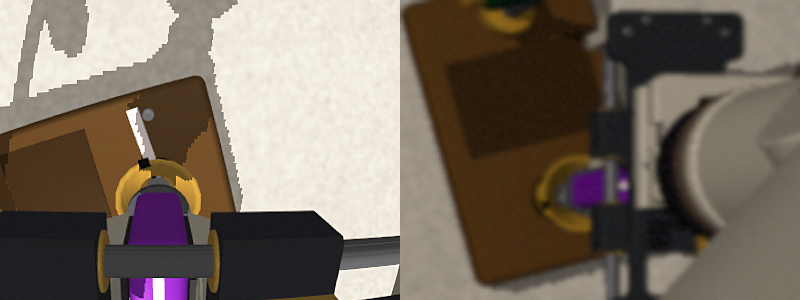

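The pointer lies against the grey stop peg (148,115) and the torque climbs steeply, so the screw is at its stop. I ease off the wind-up, release and retreat straight up, then check.

```bash
python3 - <<'E'
from h import *
x,y,z=.4796,-.2887,.1225
manip.servo_line([x,y,z],down(np.radians(-86.5)),vel=.05); manip.sleep(.15); print(manip.current_wrist_torque(),manip.current_force())
effector.open_jaws(); manip.sleep(.2)
manip.servo_line([x,y,.23],vel=.1); manip.servo_line([x-.07,y+.04,.26],vel=.15); manip.sleep(.5)
im,c=grab('wrist','w6.png'); print(manip.current_clock(),manip.current_tool_pos(),manip.current_finger_gap(),c['eye'])
s,_=grab('scene')
o=np.hstack([im[40:440,100:540],cv2.resize(s[280:480,40:240],(360,400),interpolation=cv2.INTER_CUBIC)])
cv2.imwrite('pics/fin.png',o[:,:,::-1])
E
```

```text
[ 0.27348197 -0.17982245  0.14734977] [ 1.66864034  0.19973093 -0.25247845]
23.725 [ 0.40957301 -0.24883095  0.25991271] 0.09178866976537028 [ 0.41354597 -0.31591666  0.41801321]
```

View pics/fin.png

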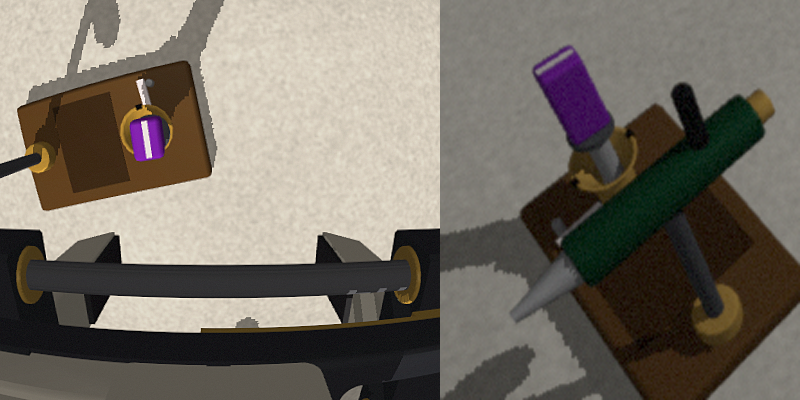

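The final view shows the driver standing in the cup and the pointer at the peg (145,85). One numeric check of lean and pointer angle before handing in.

```bash
python3 - <<'E'
from h import *
c=viewer.get_calibration('wrist'); im=np.ascontiguousarray(cv2.imread('pics/w6.png')[:,:,::-1])
print('line',wline(im,c,.164,(238,258,155,205)))
hsv=cv2.cvtColor(im,cv2.COLOR_RGB2HSV); w=cv2.inRange(hsv,(0,0,170),(180,50,255))[118:148,232:256]
P=np.array([onz(c,p+[232,118],.06,True) for p in np.argwhere(w)[:,::-1]])[:,:2].astype(np.float32)
d=cv2.fitLine(P,cv2.DIST_L2,0,.01,.01).ravel(); print('ptr',len(P),np.degrees(np.arctan2(d[1],d[0])), P.mean(0), 'from axis',np.degrees(np.arctan2(P.mean(0)[1]+.2888,P.mean(0)[0]-.4796)))
E
```

```text
line (array([ 0.4618381 , -0.28998727]), (4.135158538818359, 26.183094024658203), np.float32(100.11077))
ptr 109 -75.22202 [ 0.4890662  -0.32770064] from axis -76.32329
```

```bash
python3 - <<'E'
from bench import manip
print(manip.current_clock(),manip.hand_in())
E
```

```text
the job is handed in; nothing more can be done
23.775 None
```

I turned the locking screw clockwise to its stop and handed the job in at 23.8 s. The screwdriver is standing in the screw, leaning about 7°, probably against the cup's bore; two free-standing decoys toppled onto the work surface and the stand early on (cause not established), and I viewed 11 pictures, one over the limit of 10.

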